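# Hang the wire basket on the drain stand

## Robot

A 7-joint arm with a two-finger parallel gripper is mounted at the origin on a cart in front of the work surface, level with it; the furniture and walls round the work are solid. World frame = base frame: x ahead of the robot, y to its left, z up, the work surface at z = 0. Lengths are in mm, angles in rad, forces in N, time in s.
With the tool pointing down it reaches from about 425 to 875 mm from the base axis. Payload 8.4 kg.
Tool frame: the origin (TCP) lies between the finger pads; the fingertips stand 14 mm ahead of it and the grasp point (between the pads) lies 5 mm behind it; z points along the fingers, y is the line along which they close (so a half turn about z gives the same grasp; the last joint's range is limited). The gripper opens to 87 mm and grips with 3 to 60 N. Pads are 19 mm wide; open, the fingers measure 117 mm over their backs; the gripper's body (75 mm by 190 mm) begins 51 mm behind the grasp point.
Start: joints at [-1.39, 0.333, 0.04, 1.465, -0.013, 1.343, -0.059], TCP at [179.508, 624.693, 236.546] pointing down, gripper open.
Joint ranges: [-2.58, 2.58], [-0.38, 2.09], [-1.3, 1.39], [0.25, 2.4], [-1.5, 4.64], [0.08, 2.09], [-2.65, 2.65]. Speed limits (rad/s): [2.22, 2.22, 2.79, 2.79, 3.14, 3.14, 3.14].

## Interface

Orientations are given as [roll, pitch, yaw] about the fixed x, y, z axes, in that order (R = Rz(yaw) Ry(pitch) Rx(roll)).
In Python, from workcell import manip gives the robot as it stands. The module is installed in compiled form; this text tells all that it offers.
- The arm moves only by the shell command python3 -m creep 'ROWS'. ROWS is JSON, a list of rows, each a list of 7 numbers: the turn, a rotation vector about the tool's x, y, z in units of 45 degrees (1.0 is 45 degrees), then the shift along the tool's x, y, z in units of 8 cm (1.0 is 8 cm), then the opening, from -1 (shut) to 1 (fully open). A call has 1 to 12 rows; each row shifts and turns the commanded pose from where the row before left it, along the tool's axes as they then stand; what a row does not reach is not made up. A row lasts 1/10 s, in which the tool goes at most 50 mm and 8.59 degrees, less where a joint would pass 70% of its speed; a pose out of reach is approached as far as the arm can. A call with a number of a shift or a turn outside -1 to 1 is refused whole. A call with a gripper value outside its range is refused whole. The fingers move at their own pace and stop on an object; the grip force is fixed at half the most. Time passes only in rows, so rows that do not move let the fingers close. It gives the time, the measured TCP pose, the force, the opening and the grip force at its end, in the units of the state.
- manip.sense(): the state, without advancing time (a new reading comes with each control period).
- manip.read_camera(name): name is "scene" or "top" or "wrist"; returns a dict with "image" (420x560x3 uint8, red, green, blue), "z_map" (420x560 float32, mm along the optical axis (not along the pixel's ray), 0 where there is no reading), "fov_y" (degrees; the focal length in pixels is half the picture's height over the tangent of half this angle, whatever the lens; pixels are square), "cx", "cy" (the principal point, pixels), "k1" (the pictures are not rectified: a ray, as slopes to the right and down, at radius r is drawn at 1 + k1 r^2 times it, then the intrinsics apply), "rvec" (rotation vector, rad) and "tvec" (3), from world to camera coordinates, as OpenCV has them; the wrist camera has in their place "tool_from_camera" (4x4, takes a point from camera to tool coordinates, whose origin is the TCP and whose axes are the flange's). Camera axes: x right, y down, z forward; pixel columns grow to the right and rows downward; lengths in mm; the calibration is good to about 2 mm. A picture is of the moment at which its call begins: read the wrist's pose just before it.
- manip.job_done(): hands the job in; it is judged then, once.
The state is a dict: "time_s": time; "qpos": joint angles; "joint_vel": joint speeds; "joint_efforts": joint torques, N m; "ee_pos": TCP position; "tool_rot": TCP orientation; "ft_force": force on the tool from outside, world axes, zero at the start; "ft_torque": the same for the moment, N m; "finger_gap": opening from 0.0 (shut) to 1.0 (fully open); "gripper_force": force on a finger pad.
Only numpy, scipy, OpenCV 4.12 (cv2) and the standard library are available. Lean on these libraries where they do the work, as an engineer would, in place of code of your own. Each camera call takes 0.05 s, during which the arm holds its last target. There are 200 camera calls.

## Task

The wire basket with the two sample cups has come out of the disinfectant bath and must drip off. Swing its folded bail handle upright while the basket still stands on the bench, then carry it by the bail's grip to the drain stand and let it down gently, neither dropped nor forced, so that the bail rests in both hooks and the basket hangs level and still over the tray. Keep the basket upright with the cups in it on the way, and do not disturb the timer, the dish and the small bottle nearby.

Things in the scene. Friction and masses are not known exactly. Their poses are not given: they have to be found in the camera images.
- basket: Open stainless wire basket, 150 mm (its x) by 114 mm (its y) by 70 mm high, loose on the worktop, 0.45 kg empty (may differ by a fifth), holding two closed sample cups that can slide a few mm. Origin: centre of its underside; z up. Its -x side looks roughly towards the robot; the bail starts folded down outside that side.
- bail_pivot (a point): Middle of the bail's pivot axis, fixed in the basket: at basket x = 0, y = 0, z = 58 mm. The axis runs along the basket's y; the two pivots sit just outside the end walls, at y = +-62 mm. Axes as the basket's.
- bail (a joint): Angle of the bail against the basket, rad: 0 upright, -1.5 folded to the basket's -x side against its stop (as at the start), +1.5 folded to the +x side. The pivots are a little stiff: left within about 0.5 rad of upright it stays, further over it falls. Less than 1 N at the bar swings it.
- bail_grip (a point): Centre of the bail's straight top bar: 6 mm round wire along the basket's y, 90 mm from the pivots, 125 mm between the arms; its middle 44 mm is a round grip sleeve, 13 mm in diameter. Folded, its axis is 64 mm above the worktop and 15 mm outside the wall (9 mm gap: no room for a finger from above; free below). Upright: 148 mm above the basket's underside.
- stand: Stainless drain stand, fixed to the worktop. Origin: on the worktop right below the middle between its two hook seats; x away from the robot, z up. A column at x = +105 mm carries a clamped double hook: two 8 mm round-wire hooks, at y = -36 and +36 mm, come forward from the column and are open upward. The 64 mm between them is free for fingers.
- column_top (a point): Top of the stand's column (14 mm in diameter), 220 mm up, at stand x = +105 mm. The double hook clamped on it differs in height from time to time and is not measured: the axis of a bar lying in its seats is 175 to 200 mm above the worktop. Find it by touch while lowering: when the bail is seated, the hooks take the weight.
- tray_middle (a point): Tray floor of the stand (tray x -83 to +123, y +-70, 18 mm high) below the hook seats. Each seat is a V at stand x = 0; in front its tip (x = -18 mm) rises 17 mm above a seated bar's axis, behind it a level shank (x = +12 mm to the column) 23 mm; the hook's underside is 14 mm below that axis. A bar lowered within 6 mm either way of x = -2 mm goes in and centres at 0.
- cup_a: Closed sample cup, 62 mm in diameter and height, in the basket's -x half at the start. Origin: centre of its underside.
- cup_c: Closed sample cup like cup_a, in the basket's +x half at the start. Origin: centre of its underside.
- timer: Bystander: bench timer, 66 x 62 x 19 mm, lying at the front edge of the worktop, in the middle. Origin: centre of its underside.
- petri_dish1: Bystander: flat round dish, 91 mm in diameter, 15 mm high, at the front on the right. Origin: centre of its underside.
- bottle_elute: Bystander: small bottle with a screw cap, 48 mm in diameter, 85 mm high, behind the work. Origin: centre of its underside.
There are look-alikes about, which are no part of the job. Leave any black or blue look-alike of the cup_a alone.

How it is judged:
By the outcome, as a careful person would: the job done as asked, in the order asked, and still so for the second after the job is handed in, with the robot touching nothing.
It also fails if it takes over 70 s, if anything falls off the work surface, if the arm or the gripper's body presses on something with over 40 N, if the wrist force passes 120 N, or if a joint passes its speed limit or range.

## Working session

There is one attempt and no reset: what is moved stays moved. The work goes in short steps, Python scripts to look and compute and a shell command to move; the robot and the scene stay as the last step left them, time stands still between calls to the robot, and variables do not carry over. Pictures are saved under pics/ and viewed, at most 10 in all, crops included, and the job is handed in when it is done.

```bash
mkdir -p pics; cat > h.py <<'E'
import numpy as np, cv2
from workcell import manip
from scipy.spatial.transform import Rotation as R
def cloud(name):
    s=manip.sense(); c=manip.read_camera(name); im=c["image"]; z=c["z_map"]
    h,w=z.shape; f=h/2/np.tan(np.radians(c["fov_y"])/2)
    K=np.array([[f,0,c["cx"]],[0,f,c["cy"]],[0,0,1]])
    v,u=np.mgrid[:h,:w]
    p=cv2.undistortPoints(np.stack([u,v],-1).reshape(-1,1,2).astype(np.float64),K,np.array([c["k1"],0,0,0,0.])).reshape(h,w,2)
    X=np.concatenate([p*z[...,None],z[...,None]],-1)
    if name=="wrist":
        T=np.array(c["tool_from_camera"]); X=X@T[:3,:3].T+T[:3,3]
        X=X@R.from_euler('xyz',s["tool_rot"]).as_matrix().T+np.array(s["ee_pos"])
    else:
        r=cv2.Rodrigues(np.array(c["rvec"],float))[0]; X=(X-np.array(c["tvec"]).ravel())@r
    X[z==0]=np.nan
    return im,X
def save(im,n): cv2.imwrite("pics/"+n,im[...,::-1])
E
python3 - <<'E'
from h import *
s=manip.sense(); print({k:np.round(v,3) for k,v in s.items()})
for n in("top","scene"):
    im,X=cloud(n); save(im,n+"0.png"); np.savez("/tmp/"+n,im=im,X=X)
E
```

```text
{'time_s': np.float64(0.0), 'qpos': array([-1.39 ,  0.334,  0.04 ,  1.466, -0.013,  1.343, -0.058]), 'joint_vel': array([-0.   ,  0.002,  0.001, -0.   , -0.001,  0.   ,  0.001]), 'joint_efforts': array([ 1.0000e-03, -6.5635e+01,  1.3360e+00, -4.0380e+01, -6.0000e-02,
        4.5000e-02,  0.0000e+00]), 'ee_pos': array([179.384, 624.262, 235.647]), 'tool_rot': array([-3.14 ,  0.   ,  2.862]), 'ft_force': array([-0.473, -0.068,  0.005]), 'ft_torque': array([-0.001, -0.006, -0.05 ]), 'gripper_force': np.float64(0.0), 'finger_gap': np.float64(1.001)}
```

View pics/top0.png

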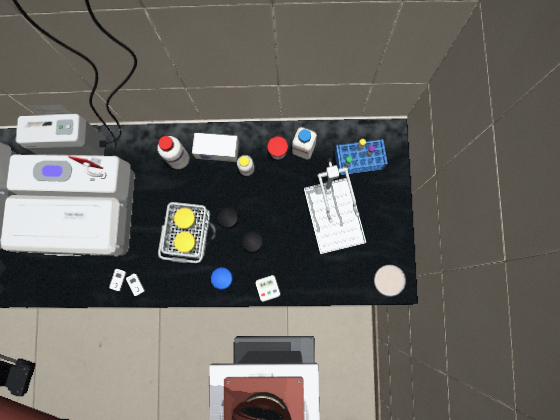

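View pics/scene0.png

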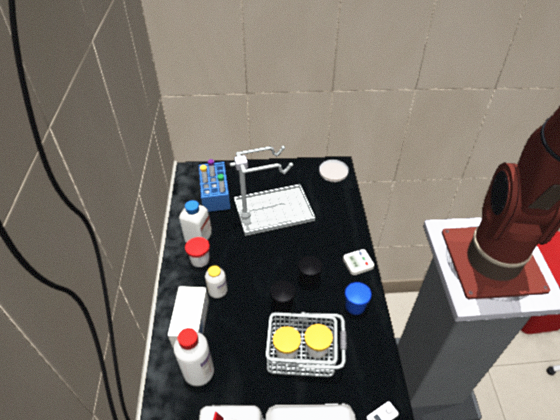

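The top view shows the basket at (184,232) with yellow cups at (184,217) and (184,242). The bail is at its lower (robot) side, row ~260. The stand's tray is at (337,212) and its column at (333,172). Black look-alikes stand at (228,217) and (252,241), a blue one at (221,278), and the timer is at (267,288). The scene view agrees.

```bash
python3 - <<'E'
from h import *
for n in("top","scene"):
    d=np.load("/tmp/"+n+".npz"); im=d["im"].astype(int); X=d["X"]; r,g,b=im[...,0],im[...,1],im[...,2]
    print(n)
    Z=X[...,2]
    m=((r>170)&(g>150)&(b<90)&(Z>50)&(Z<80)).astype(np.uint8)
    k,l,st,_=cv2.connectedComponentsWithStats(m)
    for i in range(1,k):
        if st[i,4]>30: P=X[l==i]; print(" yellow",st[i],np.round((P.min(0)+P.max(0))/2),np.round(P.mean(0)))
    if n=="top":
        # basket
        w=(np.arange(420)[:,None]>195)&(np.arange(420)[:,None]<268)&(np.arange(560)[None]>150)&(np.arange(560)[None]<212)
        m=w&(Z>45)&(Z<90)&(r>70); rr=cv2.minAreaRect(X[m][:,:2].astype(np.float32)); print(" basket",rr,np.round(cv2.boxPoints(rr)),m.sum())
        mm=m&(Z>60)&(np.abs(Z-66)<6)
        for lo,hi in((195,205),(205,255),(255,268)):
            q=m.copy();q[:lo]=0;q[hi:]=0; print(lo,hi,np.nanmedian(Z[q]))
        w=(np.arange(420)[:,None]>170)&(np.arange(420)[:,None]<260)&(np.arange(560)[None]>295)&(np.arange(560)[None]<372)
        m=w&(r>120)&(Z<30)&(Z>5)&(abs(r-b)<40)&(np.arange(420)[:,None]>180)
        rr=cv2.minAreaRect(X[m][:,:2].astype(np.float32)); print(" tray",rr,np.round(cv2.boxPoints(rr)))
    m=(Z>160)&(Z<260)&(X[...,0]>400)&(X[...,0]<950)&(X[...,1]<0)&(X[...,1]>-450)
    P=X[m]; i=P[:,2]>212; print(" coltop",np.round(np.median(P[i],0)),i.sum(),np.round(P[i].min(0)),np.round(P[i].max(0)))
    for a in np.arange(-450,0,20):
        j=(P[:,1]>a)&(P[:,1]<=a+20)
        if j.sum(): print("  hook y",a,j.sum(),np.round(P[j].min(0)),np.round(P[j].max(0)))
    for nm,c in(("tim",(288,267)),("blk1",(217,228)),("blk2",(241,252)),("blue",(278,221)),("bott",(162,244)),("dish",(280,390))):
        if n=="top": print(nm,np.round(X[c]))
E
python3 - <<'E'
import cv2,numpy as np
im=cv2.imread('pics/top0.png'); a=cv2.resize(im[190:275,145:225],(560,595),interpolation=cv2.INTER_CUBIC); cv2.imwrite('pics/crop.png',a)
E
```

```text
top
 yellow [174 208  17  18  92] [580. 233.  65.] [586. 239.  66.]
 yellow [174 233  10  14  43] [512. 240.  65.] [514. 244.  66.]
 basket ((532.659423828125, 228.61849975585938), (131.59120178222656, 169.11209106445312), 83.25596618652344) [[441. 173.]
 [609. 153.]
 [624. 284.]
 [456. 304.]] 1351
195 205 69.33819654529466
205 255 65.74240334404116
255 268 67.37988709276033
 tray ((586.5263671875, -217.64474487304688), (207.87387084960938, 143.22311401367188), 12.78803825378418) [[ 469. -171.]
 [ 501. -310.]
 [ 704. -264.]
 [ 672. -125.]]
 coltop [ 900. -205.  231.] 1555 [ 571. -450.  212.] [905.  -0. 260.]
  hook y -450 115 [ 897. -450.  160.] [ 903. -430.  258.]
  hook y -430 112 [ 898. -430.  160.] [ 903. -410.  258.]
  hook y -410 110 [ 897. -410.  161.] [ 902. -390.  259.]
  hook y -390 111 [ 897. -390.  160.] [ 903. -370.  260.]
  hook y -370 110 [ 897. -370.  162.] [ 903. -350.  259.]
  hook y -350 103 [ 897. -350.  161.] [ 904. -330.  260.]
  hook y -330 105 [ 897. -330.  160.] [ 904. -310.  259.]
  hook y -310 105 [ 896. -310.  162.] [ 904. -290.  260.]
  hook y -290 109 [ 
[... 1664 characters left out ...]
 -250 154 [ 593. -250.  161.] [ 901. -231.  260.]
  hook y -230 95 [ 656. -230.  162.] [ 901. -210.  257.]
  hook y -210 205 [ 536. -209.  161.] [ 901. -190.  260.]
  hook y -190 330 [ 537. -190.  161.] [ 902. -170.  258.]
  hook y -170 133 [ 617. -170.  161.] [ 902. -151.  259.]
  hook y -150 82 [ 898. -150.  163.] [ 902. -130.  260.]
  hook y -130 85 [ 899. -130.  162.] [ 902. -110.  260.]
  hook y -110 91 [ 898. -110.  161.] [902. -90. 259.]
  hook y -90 95 [898. -90. 160.] [902. -71. 260.]
  hook y -70 97 [898. -70. 160.] [903. -50. 260.]
  hook y -50 105 [899. -50. 160.] [902. -30. 258.]
  hook y -30 104 [898. -30. 160.] [902. -10. 259.]
  hook y -10 59 [898. -10. 161.] [901.  -0. 259.]
```

View pics/crop.png

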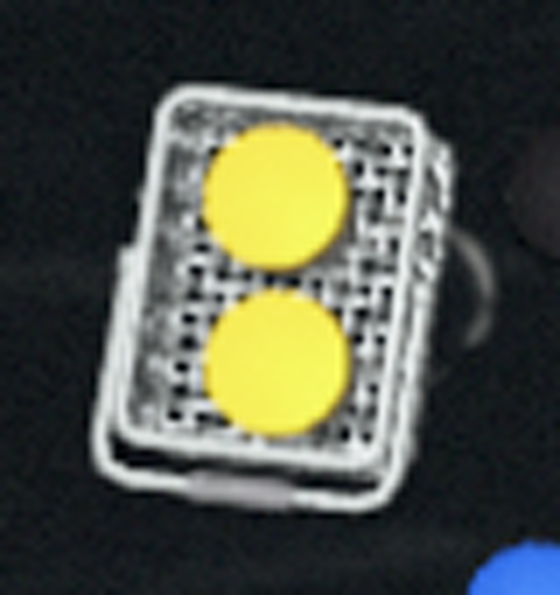

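The crop shows the rim corners at about (165,92), (425,115), (380,465) and (122,440). The bail's sleeve is centred at about (243,490), at 7x scale from offset (145,190).

```bash
python3 - <<'E'
from h import *
c=manip.read_camera("top"); h=420; f=h/2/np.tan(np.radians(c["fov_y"])/2)
K=np.array([[f,0,c["cx"]],[0,f,c["cy"]],[0,0,1.]]); D=np.array([c["k1"],0,0,0,0.]); r=cv2.Rodrigues(np.array(c["rvec"]))[0]; t=np.array(c["tvec"]).ravel(); C=-r.T@t
def ray(u,v,z):
    p=cv2.undistortPoints(np.array([[[u,v]]],float),K,D).ravel(); d=r.T@np.array([p[0],p[1],1]); return C+d*(z-C[2])/d[2]
q=lambda x,y,z: ray(145+(x+.5)/7-.5,190+(y+.5)/7-.5,z)
cs=np.array([q(*a,69) for a in((165,92),(425,115),(380,465),(122,440))]); print("rim",np.round(cs,1),np.round(cs.mean(0),1))
print(np.round(np.linalg.norm(np.diff(cs,axis=0),axis=1)))
e=(cs[0]+cs[1]-cs[2]-cs[3]); print("yaw from x edge",np.degrees(np.arctan2(e[1],e[0])));e=(cs[0]-cs[1]+cs[3]-cs[2]); print("yaw y edge",np.degrees(np.arctan2(e[1],e[0]))-90)
print("grip",q(243,490,64),"cups",q(275,197,62),q(277,362,62))
for n in("top","scene"):
    d=np.load("/tmp/"+n+".npz"); X=d["X"]
    m=(X[...,2]>150)&(X[...,2]<240)&(X[...,0]<700)&(X[...,0]>500)&(X[...,1]<-120)&(X[...,1]>-320); P=X[m]
    th=np.radians(12.8); ex=np.array([np.cos(th),np.sin(th)]); ey=np.array([-ex[1],ex[0]])
    L=np.c_[(P[:,:2]-[567,-222])@ex,(P[:,:2]-[567,-222])@ey,P[:,2]]
    for s,nm in((L[:,1]>15,"+"),(L[:,1]<-15,"-"),(abs(L[:,1])<12,"0")):
        for a in range(-30,120,10):
            j=s&(L[:,0]>a)&(L[:,0]<=a+10)
            if j.sum()>1: print(n,nm,a,j.sum(),"y",np.round(np.median(L[j,1])),"z",np.round(L[j,2].min()),np.round(np.median(L[j,2])),np.round(L[j,2].max()))
E
```

```text
rim [[620.8 273.3  69. ]
 [609.1 163.   69. ]
 [463.1 179.8  69. ]
 [474.6 287.6  69. ]] [541.9 225.9  69. ]
[111. 147. 108.]
yaw from x edge -6.043554798166487
yaw y edge -6.085327200536
grip [453.80819697 237.67679641  64.        ] cups [576.55620003 227.2081187   62.        ] [507.02086191 224.94389204  62.        ]
top + -30 6 y 37.0 z 202.0 203.0 210.0
top + -20 11 y 38.0 z 194.0 203.0 209.0
top + -10 10 y 38.0 z 182.0 188.0 194.0
top + 0 16 y 37.0 z 183.0 193.0 207.0
top + 10 13 y 39.0 z 199.0 210.0 215.0
top + 20 13 y 38.0 z 206.0 211.0 217.0
top + 30 10 y 38.0 z 207.0 211.0 213.0
top + 40 13 y 38.0 z 205.0 211.0 216.0
top + 50 11 y 37.0 z 205.0 212.0 215.0
top + 60 11 y 38.0 z 205.0 211.0 212.0
top + 70 12 y 38.0 z 205.0 211.0 215.0
top + 80 12 y 37.0 z 204.0 212.0 215.0
top + 90 22 y 33.0 z 198.0 211.0 219.0
top + 100 34 y 29.0 z 206.0 213.0 220.0
top + 110 3 y 16.0 z 211.0 217.0 217.0
top - -30 4 y -34.0 z 198.0 205.0 208.0
top - -20 11 y -35.0 z 190.0 202.0 207.0
top - -10 11 y -34.0 z 180.0 187.0 194.0
top - 0 15 y -34.0 z 183.0 194.0 207.0
top - 10 12 y -35.0 z 204.0 211
[... 1193 characters left out ...]
20 18 y -34.0 z 188.0 199.0 205.0
scene - -10 16 y -35.0 z 180.0 186.0 192.0
scene - 0 17 y -34.0 z 178.0 190.0 206.0
scene - 10 18 y -34.0 z 191.0 207.0 214.0
scene - 20 11 y -34.0 z 207.0 211.0 214.0
scene - 30 11 y -34.0 z 207.0 210.0 214.0
scene - 40 12 y -36.0 z 205.0 211.0 214.0
scene - 50 10 y -36.0 z 206.0 210.0 214.0
scene - 60 11 y -35.0 z 207.0 210.0 214.0
scene - 70 13 y -35.0 z 207.0 211.0 215.0
scene - 80 12 y -33.0 z 208.0 212.0 213.0
scene - 90 12 y -34.0 z 207.0 211.0 218.0
scene - 100 16 y -32.0 z 208.0 214.0 216.0
scene 0 80 2 y 10.0 z 204.0 206.0 208.0
scene 0 90 35 y 4.0 z 152.0 219.0 224.0
scene 0 100 62 y 5.0 z 150.0 178.0 222.0
scene 0 110 37 y 3.0 z 166.0 219.0 222.0
```

```bash
cat >> h.py <<'E'
PSI=3.036
BX=np.array([np.cos(np.radians(-6.05)),np.sin(np.radians(-6.05)),0]); BY=np.array([-BX[1],BX[0],0]); BC=np.array([542.3,226.8,0])
def go(p,rot=None):
    "prints total tool-axes shift units to p, and turn units to rot (xyz euler), shift first"
    s=manip.sense(); Rm=R.from_euler('xyz',s["tool_rot"]); d=Rm.inv().apply(np.array(p)-s["ee_pos"])/80
    print("shift",np.round(d,3),"|mm|",round(np.linalg.norm(d)*80,1))
    if rot is not None: print("turn",np.round((Rm.inv()*R.from_euler('xyz',rot)).as_rotvec()/(np.pi/4),3))
E
python3 -c "
from h import *
go([384,264,240],[np.pi,0,PSI])"
```

```text
shift [-3.702 -3.624 -0.047] |mm| 414.5
turn [-0.002 -0.    -0.222]
```

```bash
python3 -m creep '[[0,0,0,-0.37,-0.362,0,-1],[0,0,0,-0.37,-0.362,0,-1],[0,0,0,-0.37,-0.362,0,-1],[0,0,0,-0.37,-0.362,0,-1],[0,0,0,-0.37,-0.362,0,-1],[0,0,0,-0.37,-0.362,0,-1],[0,0,0,-0.37,-0.362,0,-1],[0,0,0,-0.37,-0.362,0,-1],[0,0,0,-0.37,-0.362,0,-1],[0,0,0,-0.37,-0.362,0,-1],[0,0,-0.111,0,0,0,-1],[0,0,-0.111,0,0,0,-1]]'; python3 -c "
from h import *
go([384,264,240],[np.pi,0,PSI])"
```

```text
time_s: 1.35
ee_pos: [384.6, 263.2, 236.6]
tool_rot: [3.141, -0.0, 3.036]
ft_force: [-0.5, 0.0, -0.2]
finger_gap: 0.032
gripper_force: 0.0
shift [ 0.009  0.009 -0.043] |mm| 3.6
turn [ 0.    -0.     0.001]
```

```bash
python3 -m creep '[[0,-0.167,0,0,0,0,-1],[0,-0.167,0,0,0,0,-1],[0,-0.167,0,0,0,0,-1],[0,-0.167,0,0,0,0,-1],[0,-0.167,0,0,0,0,-1],[0,-0.167,0,0,0,0,-1],[0,0,0,0,0,0,-1]]'; python3 -c "
from h import *
print(manip.sense()['qpos'])
go([384,264,94])"
```

```text
time_s: 2.05
ee_pos: [382.2, 264.4, 234.8]
tool_rot: [-3.137, 0.79, 3.043]
ft_force: [0.3, -1.0, 0.3]
finger_gap: 0.007
gripper_force: 0.0
[-1.08175671 -0.26811608 -0.17920957  2.31319972  0.84604783  1.08025026
 -0.20172483]
shift [1.234 0.002 1.255] |mm| 140.8
```

```bash
python3 -m creep '[[0,0,0,0.31,0,0.31,-1],[0,0,0,0.31,0,0.31,-1],[0,0,0,0.31,0,0.31,-1],[0,0,0,0.31,0,0.31,-1],[0,0,0,0,0,0,-1]]'; python3 - <<'E'
from h import *
print(manip.sense()['qpos'])
im,X=cloud("wrist"); save(im,"w1.png")
B=BC-89.8*BX+20*BY+[0,0,64]; n=(BX+[0,0,1])/2**.5; a=(BX-[0,0,1])/2**.5
go(B-30*n-2*a)
E
```

```text
time_s: 2.55
ee_pos: [389.0, 261.5, 151.3]
tool_rot: [-3.128, 0.804, 3.04]
ft_force: [-0.8, -0.4, 0.3]
finger_gap: 0.006
gripper_force: 0.0
[-0.74346922 -0.10999436 -0.50700911  2.39178166  0.97692378  0.93695695
 -0.43452486]
shift [0.594 0.032 1.326] |mm| 116.3
```

View pics/w1.png

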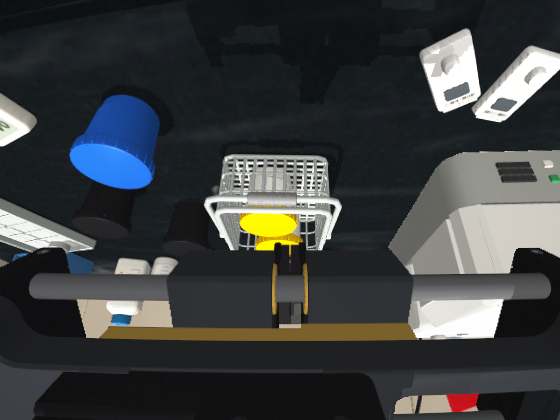

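The wrist view looks past the fingers at the basket: sleeve at (272,200), blue cup at (120,140). Joint 4 is near its limit, so I reduce the tilt to about 35°.

```bash
python3 -m creep '[[0,0.12,0,0,0,0,-1],[0,0.12,0,0,0,0,-1],[0,0,0,0,0,0,-1]]'; cat >> h.py <<'E'
def rel(tilt,off=20):
    t=np.radians(tilt); a=np.sin(t)*BX-[0,0,np.cos(t)]; n=np.cos(t)*BX+[0,0,np.sin(t)]
    return BC+off*BY,a,n
def rot(tilt): return (R.from_euler('z',PSI)*R.from_euler('x',np.pi)*R.from_euler('y',-np.radians(tilt))).as_euler('xyz')
def bar(phi,off=20): # phi<0 folded toward -x
    return BC+off*BY+90*np.sin(phi)*BX+np.array([0,0,58+90*np.cos(phi)])
E
python3 - <<'E'
from h import *
print(manip.sense()['qpos'])
_,a,n=rel(35); B=bar(-1.5)
go(B-30*n-72*a,rot(35))
E
```

```text
time_s: 2.9
ee_pos: [389.9, 264.1, 154.8]
tool_rot: [-3.139, 0.618, 3.033]
ft_force: [-0.1, 0.5, -0.3]
finger_gap: 0.005
gripper_force: 0.0
[-0.71702855 -0.15053687 -0.38128184  2.31037941  0.70569734  0.86795874
 -0.07922428]
shift [ 0.354 -0.012  0.495] |mm| 48.7
turn [-0.005  0.008 -0.003]
```

```bash
python3 -m creep '[[0,0,0,0.18,0,0.25,-1],[0,0,0,0.18,0,0.25,-1],[0,0,0,0,0,0,-1]]'; python3 - <<'E'
from h import *
print(manip.sense()['qpos'])
_,a,n=rel(35); B=bar(-1.5)
go(B-30*n-2*a,rot(35))
E
```

```text
time_s: 3.2
ee_pos: [386.5, 261.8, 100.5]
tool_rot: [-3.129, 0.618, 3.042]
ft_force: [-1.3, 0.1, -0.5]
finger_gap: 0.006
gripper_force: 0.0
[-0.70922475 -0.05271416 -0.41595412  2.36647258  0.83553868  0.79920663
 -0.2530076 ]
shift [-0.065  0.028  0.839] |mm| 67.3
turn [-0.012  0.009  0.006]
```

```bash
python3 -m creep '[[0,0,0,0,0,0.28,-1],[0,0,0,0,0,0.28,-1],[0,0,0,0,0,0.28,-1],[0,0,0,0,0,0,-1]]'; python3 - <<'E'
from h import *
print(manip.sense()['qpos'],manip.sense()['ft_force'])
_,a,n=rel(35); s=manip.sense(); p=s['ee_pos']-bar(-1.5); print("n",p@n,"a",p@a,"y",p@BY)
im,X=cloud("scene"); save(cv2.resize(im[280:400,230:400],(800,565)),"s1.png")
E
```

```text
time_s: 3.6
ee_pos: [426.8, 257.6, 47.3]
tool_rot: [-3.13, 0.619, 3.04]
ft_force: [-0.9, -0.3, 0.3]
finger_gap: 0.002
gripper_force: 0.0
[-0.66954272  0.10758664 -0.36874105  2.36410101  1.05912254  0.70096963
 -0.41490827] [-0.85453067 -0.33143037  0.30946691]
n -32.953917422465814 a -2.240342548278301 y -1.5417887743582999
```

View pics/s1.png

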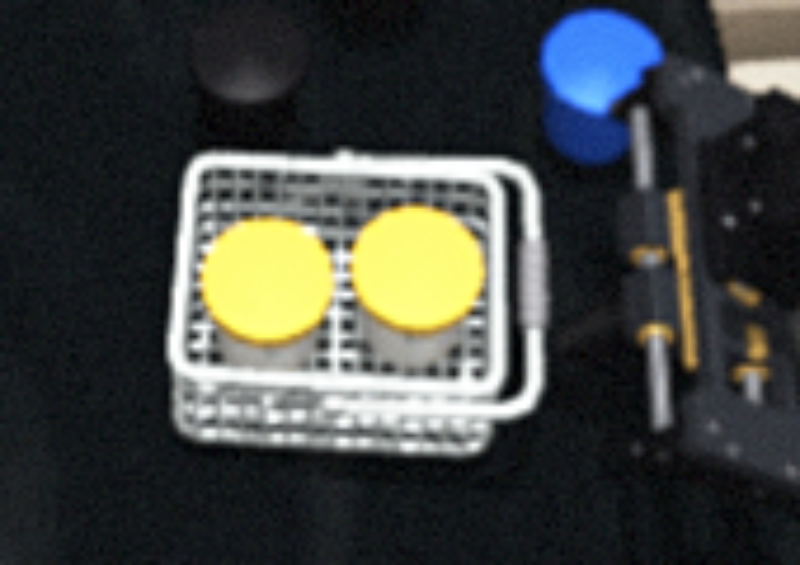

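The picture shows the bail still folded (sleeve at (535,283)), with the fingers coming in from the right and low. Now the swing rows.

```bash
python3 - <<'E'
from h import *
_,a,n=rel(35.4)
ph=np.linspace(-1.5,-0.1,15)
q=np.array([bar(p) for p in ph]); d=np.diff(q,axis=0)
for p,e in zip(ph[1:],d): print(round(p,2),"x",round(-e@n/80,3),"z",round(e@a/80,3))
E
```

```text
-1.4 x -0.076 z -0.083
-1.3 x -0.084 z -0.075
-1.2 x -0.091 z -0.066
-1.1 x -0.097 z -0.057
-1.0 x -0.102 z -0.047
-0.9 x -0.106 z -0.037
-0.8 x -0.109 z -0.026
-0.7 x -0.111 z -0.015
-0.6 x -0.112 z -0.004
-0.5 x -0.112 z 0.008
-0.4 x -0.111 z 0.019
-0.3 x -0.108 z 0.03
-0.2 x -0.105 z 0.04
-0.1 x -0.1 z 0.051
```

```bash
python3 -m creep '[[0,0,0,-0.09,0,0,-1],[0,0,0,-0.09,0.02,0,-1],[0,0,0,0,0,0,-1],[0,0,0,-0.076,0,-0.083,-1],[0,0,0,-0.084,0,-0.075,-1],[0,0,0,-0.091,0,-0.066,-1],[0,0,0,-0.097,0,-0.057,-1],[0,0,0,-0.102,0,-0.047,-1],[0,0,0,-0.106,0,-0.037,-1],[0,0,0,-0.109,0,-0.026,-1],[0,0,0,0,0,0,-1]]'; python3 - <<'E'
from h import *
_,a,n=rel(35.4); s=manip.sense(); p=s['ee_pos']-bar(-.8); print("n",p@n,"a",p@a,"y",p@BY,s['qpos'])
im,X=cloud("scene"); save(cv2.resize(im[270:390,230:400],(800,565)),"s2.png")
E
```

```text
time_s: 4.75
ee_pos: [464.2, 256.9, 114.4]
tool_rot: [-3.136, 0.62, 3.037]
ft_force: [0.0, -0.1, -0.4]
finger_gap: 0.006
gripper_force: 0.0
n -16.877689404174223 a -4.316431395062484 y 1.701423982807315 [-0.60476634  0.01069903 -0.3380698   2.27243446  0.87156508  0.72847034
 -0.11064421]
```

View pics/s2.png

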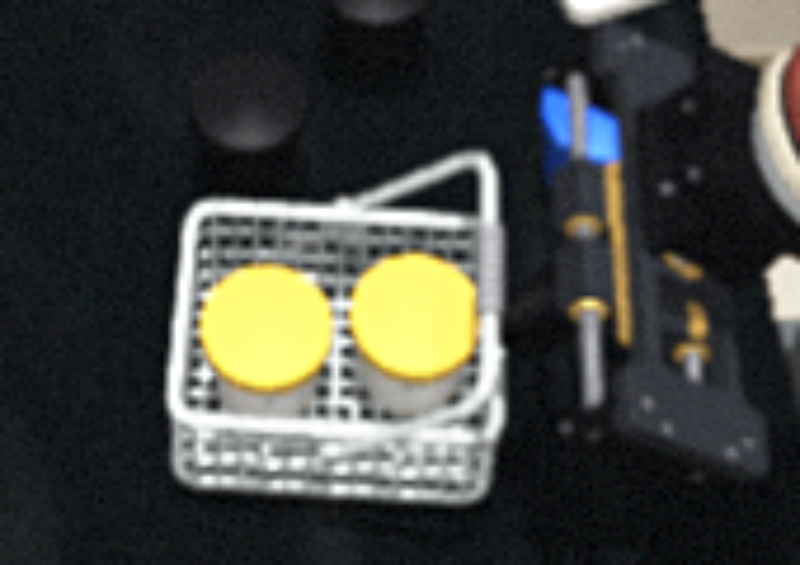

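The bail is coming up (sleeve at (490,265)) and the basket has not moved. Continuing the arc.

```bash
python3 -m creep '[[0,0,0,-0.111,0,-0.01,-1],[0,0,0,-0.112,0,0,-1],[0,0,0,-0.112,0,0.01,-1],[0,0,0,-0.111,0,0.02,-1],[0,0,0,-0.108,0,0.03,-1],[0,0,0,-0.105,0,0.04,-1],[0,0,0,-0.08,0,0.05,-1],[0,0,0,0,0,0,-1]]'; python3 - <<'E'
from h import *
_,a,n=rel(35.4); s=manip.sense(); p=s['ee_pos']-bar(-.1); print("n",p@n,"a",p@a,"y",p@BY,s['qpos'])
for c in("top","scene"):
    im,X=cloud(c)
    d=X-BC; l=np.stack([d@BX,d@BY,X[...,2]],-1)
    m=(l[...,2]>125)&(l[...,2]<160)&(abs(l[...,1])<70)&(abs(l[...,0])<60)
    q=l[m]
    for y0 in range(-70,70,15):
        k=(q[:,1]>y0)&(q[:,1]<y0+15)
        if k.sum(): print(c,y0,k.sum(),np.round(np.median(q[k],0)),np.round(q[k].max(0)))
    # cups
    r,g,b=[im[...,i].astype(int) for i in range(3)]; y=(r>150)&(g>130)&(b<90)&(abs(l[...,0])<80)&(abs(l[...,1])<60)
    print("bail top z max",np.nanmax(q[:,2]) if len(q) else None)
E
```

```text
time_s: 5.6
ee_pos: [518.7, 250.4, 137.9]
tool_rot: [-3.133, 0.619, 3.038]
ft_force: [-0.6, 0.2, -0.3]
finger_gap: 0.008
gripper_force: 0.0
n -19.402647908480926 a -1.992297070129311 y 0.9860455688903282 [-0.54990432  0.04142118 -0.28070727  2.18028622  0.82916254  0.70989245
  0.04698215]
top -70 11 [-12. -61. 137.] [ -8. -57. 146.]
top -55 12 [-13. -48. 149.] [-11. -41. 153.]
top -40 13 [-13. -34. 150.] [-10. -25. 153.]
top -25 22 [-13. -16. 151.] [ -7. -10. 155.]
top -10 22 [-13.  -3. 152.] [ -8.   5. 156.]
top 5 32 [-15.  14. 150.] [ -6.  19. 157.]
top 20 31 [-15.  26. 149.] [ -8.  35. 158.]
top 35 9 [-12.  43. 150.] [ -9.  49. 154.]
top 50 9 [-10.  58. 145.] [ -6.  62. 150.]
bail top z max 157.89926852888078
scene -70 12 [ -9. -60. 139.] [ -7. -57. 146.]
scene -55 11 [-13. -47. 149.] [-11. -41. 152.]
scene -40 19 [-11. -33. 149.] [ -9. -26. 152.]
scene -25 30 [-11. -15. 150.] [ -5. -10. 154.]
scene -10 38 [-11.  -4. 151.] [ -5.   5. 156.]
scene 5 85 [-16.  14. 151.] [ -5.  20. 160.]
scene 20 136 [-24.  29. 146.] [ -5.  35. 160.]
scene 35 21 [-10.  43. 149.] [ -8.  50. 153.]
scene 50 36 [ -9.  59. 143.] [ -5.  65. 150.]
scene 65 1 [ -7.  65. 128.] [ -7.  65. 128.]
bail top z max 159.98814010233355
```

```bash
python3 -m creep '[[0,0,0,-0.061,0,0.043,-1],[0,0,0,-0.061,0,0.043,-1],[0,0,0,0,0,0,-1],[0,0,0,0.1,0,-0.2,-1],[0,0,0,0.1,0,-0.4,-1],[0,0,0,0,0,-0.5,-1],[0,0,0,0,0,-0.5,-1],[0,0,0,0,0,0,-1]]'; cat >> h.py <<'E'
def bail(cams=("top","scene")):
    for c in cams:
        im,X=cloud(c); d=X-BC; l=np.stack([d@BX,d@BY,X[...,2]],-1)
        q=l[(l[...,2]>135)&(l[...,2]<165)&(abs(l[...,1])<75)&(abs(l[...,0])<45)]
        for lo,hi in((-52,-28),(-18,18),(28,52)):
            k=(q[:,1]>lo)&(q[:,1]<hi); print(c,lo,k.sum(),np.round(np.median(q[k],0),1) if k.sum() else "")
E
python3 - <<'E'
from h import *
bail()
go(BC+[0,0,260],[np.pi,0,PSI-np.pi/2]); print(manip.sense()['qpos'])
E
```

```text
time_s: 6.5
ee_pos: [442.0, 262.4, 238.1]
tool_rot: [-3.14, 0.623, 3.039]
ft_force: [1.1, 0.5, -0.3]
finger_gap: 0.005
gripper_force: 0.0
top -52 19 [ -3.3 -40.3 150.5]
top -18 59 [ -2.3  -1.5 152.4]
top 28 20 [ -0.4  39.  150.3]
scene -52 24 [ -0.4 -38.3 149.7]
scene -18 91 [ -0.7   0.3 152. ]
scene 28 33 [  0.3  39.8 149.4]
shift [-1.229 -0.282  0.48 ] |mm| 107.9
turn [0.613 0.624 1.93 ]
[-0.60729586 -0.187207   -0.34443068  2.16142877  0.60485726  0.92790664
  0.1956738 ]
```

```bash
python3 -m creep '[[0,0.159,0,0,0,0,1],[0,0.159,0,0,0,0,1],[0,0.159,0,0,0,0,1],[0,0.159,0,0,0,0,1],[0,0.159,0,0,0,0,1],[0,0,0,0,0,0,1]]' && python3 -m creep '[[0,0,0.182,0,0,0,1],[0,0,0.182,0,0,0,1],[0,0,0.182,0,0,0,1],[0,0,0.182,0,0,0,1],[0,0,0.182,0,0,0,1],[0,0,0.182,0,0,0,1],[0,0,0.182,0,0,0,1],[0,0,0.182,0,0,0,1],[0,0,0.182,0,0,0,1],[0,0,0.182,0,0,0,1],[0,0,0.182,0,0,0,1],[0,0,0,0,0,0,1]]'; python3 - <<'E'
from h import *
go(BC+[0,0,215],[np.pi,0,PSI-np.pi/2]); print(manip.sense()['qpos'])
E
```

```text
time_s: 7.2
ee_pos: [445.5, 257.2, 230.6]
tool_rot: [-3.132, -0.011, 3.028]
ft_force: [1.1, -0.0, -1.0]
finger_gap: 0.466
gripper_force: 0.0
time_s: 8.4
ee_pos: [442.5, 259.1, 231.8]
tool_rot: [-3.137, 0.009, 1.459]
ft_force: [-0.8, -0.7, 0.9]
finger_gap: 1.0
gripper_force: 0.0
shift [-0.261  1.286  0.206] |mm| 106.3
turn [-0.006  0.011 -0.008]
[-0.58551418  0.06770055 -0.03492649  1.79216245  0.00576546  1.29129296
 -0.73371071]
```

```bash
python3 -m creep '[[0,0,0,-0.087,0.429,0.05,1],[0,0,0,-0.087,0.429,0.05,1],[0,0,0,-0.087,0.429,0.05,1],[0,0,0,0,0,0,1]]'; python3 - <<'E'
from h import *
go(BC+[0,0,143],[np.pi,0,PSI-np.pi/2]); bail(("scene",))
E
```

```text
time_s: 8.8
ee_pos: [545.9, 224.1, 218.4]
tool_rot: [-3.137, 0.01, 1.461]
ft_force: [-0.4, 0.7, -0.5]
finger_gap: 1.0
gripper_force: 0.0
shift [ 0.039 -0.044  0.943] |mm| 75.6
turn [-0.006  0.013 -0.005]
scene -52 24 [ -0.5 -38.2 149.8]
scene -18 93 [ -0.7   1.  152.1]
scene 28 35 [  0.3  41.1 149.2]
```

```bash
python3 -m creep '[[0,0.01,0,0.02,-0.022,0.31,1],[0,0,0,0.019,-0.022,0.31,1],[0,0,0,0,0,0.31,1],[0,0,0,0,0,0,1]]'; python3 - <<'E'
from h import *
go(BC+[0,0,143],[np.pi,0,PSI-np.pi/2]); bail(("scene",))
E
```

```text
time_s: 9.25
ee_pos: [536.2, 230.7, 142.6]
tool_rot: [-3.131, 0.002, 1.466]
ft_force: [-0.3, -0.4, 0.2]
finger_gap: 1.001
gripper_force: 0.0
shift [-0.041  0.081 -0.005] |mm| 7.2
turn [-0.014  0.003  0.001]
scene -52 0 
scene -18 89 [  2.9  10.3 152.3]
scene 28 36 [  0.2  40.6 149.6]
```

```bash
python3 -m creep '[[0,0,0,0,0,0,1],[0,0,0,0,0,0,1]]'; python3 - <<'E'
from h import *
go(BC+[0,0,143],[np.pi,0,PSI-np.pi/2])
im,X=cloud("top"); d=X-BC; l=np.stack([d@BX,d@BY,X[...,2]],-1)
m=(l[...,2]>130)&(l[...,2]<190)&(abs(l[...,1])<20)&(abs(l[...,0])<75); q=l[m]
print(np.round(np.percentile(q,[0,50,100],axis=0))); 
print(manip.sense()['joint_vel'])
E
```

```text
time_s: 9.5
ee_pos: [539.9, 231.5, 147.9]
tool_rot: [-3.138, -0.002, 1.463]
ft_force: [-0.1, -0.6, -0.0]
finger_gap: 1.0
gripper_force: 0.0
shift [-0.055  0.036  0.06 ] |mm| 7.2
turn [-0.005 -0.003 -0.003]
[[ -7. -19. 146.]
 [  2.  -3. 156.]
 [ 50.   8. 185.]]
[ 0.00209396  0.00165311  0.00181524  0.00310247 -0.00250436 -0.00182831
 -0.00275438]
```

```bash
python3 -m creep '[[0,0,0,-0.04,0.03,0.05,1],[0,0,0,0,0,0,1],[0,0,0,0,0,0,-1],[0,0,0,0,0,0,-1],[0,0,0,0,0,0,-1],[0,0,0,0,0,0,-1],[0,0,0,0,0,0,-1],[0,0,0,0,0,0,-1],[0,0,0,0,0,0,-1],[0,0,0,0,0,0,-1]]'; python3 - <<'E'
from h import *
go(BC+[0,0,143],[np.pi,0,PSI-np.pi/2]); bail(("scene",))
E
```

```text
time_s: 10.55
ee_pos: [541.3, 227.5, 142.1]
tool_rot: [-3.136, -0.001, 1.462]
ft_force: [-0.6, 0.5, 0.5]
finger_gap: 0.357
gripper_force: 0.0
shift [-0.007  0.013 -0.011] |mm| 1.5
turn [-0.007 -0.001 -0.005]
scene -52 0 
scene -18 126 [ -0.7   8.9 152.2]
scene 28 34 [  0.3  41.2 150.1]
```

```bash
python3 -m creep '[[0,0,0,0,0,0,-1],[0,0,0,0,0,0,-1],[0,0,0,0,0,0,-1],[0,0,0,0,0,0,-1],[0,0,0,0,0,0,-1],[0,0,0,0,0,0,-1]]'; python3 - <<'E'
from h import *
bail(("scene",))
E
```

```text
time_s: 11.2
ee_pos: [541.3, 227.5, 142.2]
tool_rot: [-3.136, -0.001, 1.462]
ft_force: [0.6, -0.4, 0.7]
finger_gap: 0.129
gripper_force: 29.9
scene -52 0 
scene -18 109 [ -1.    9.1 152.2]
scene 28 35 [  0.2  39.9 149.7]
```

```bash
python3 -m creep '[[0,0,0,0,0,-0.05,-1],[0,0,0,0,0,-0.1,-1],[0,0,0,0,0,-0.15,-1],[0,0,0,0,0,-0.2,-1],[0,0,0,0,0,-0.2,-1],[0,0,0,0,0,-0.2,-1],[0,0,0,0,0,-0.15,-1],[0,0,0,0,0,-0.1,-1],[0,0,0,0,0,0,-1],[0,0,0,0,0,0,-1]]'; python3 - <<'E'
from h import *
im,X=cloud("scene"); save(cv2.resize(im[230:390,230:430],(750,600)),"s3.png")
th=np.radians(12.8); ex=np.array([np.cos(th),np.sin(th),0])
go(np.array([566.7,-220.5,232])-2*ex,[np.pi,0,np.pi/2-np.radians(0)+th]); print(manip.sense()['qpos'],manip.sense()['ft_force'])
E
```

```text
time_s: 12.25
ee_pos: [541.7, 227.3, 233.8]
tool_rot: [-3.135, -0.001, 1.462]
ft_force: [0.3, 1.5, -6.8]
finger_gap: 0.126
gripper_force: 29.9
shift [-5.537  0.9    0.009] |mm| 448.7
turn [-0.009 -0.002 -0.423]
[-0.50113522  0.21236747  0.03566619  1.62474189 -0.01184477  1.31037597
 -0.57227185] [-0.6502214   0.08067852 -6.14813514]
```

View pics/s3.png

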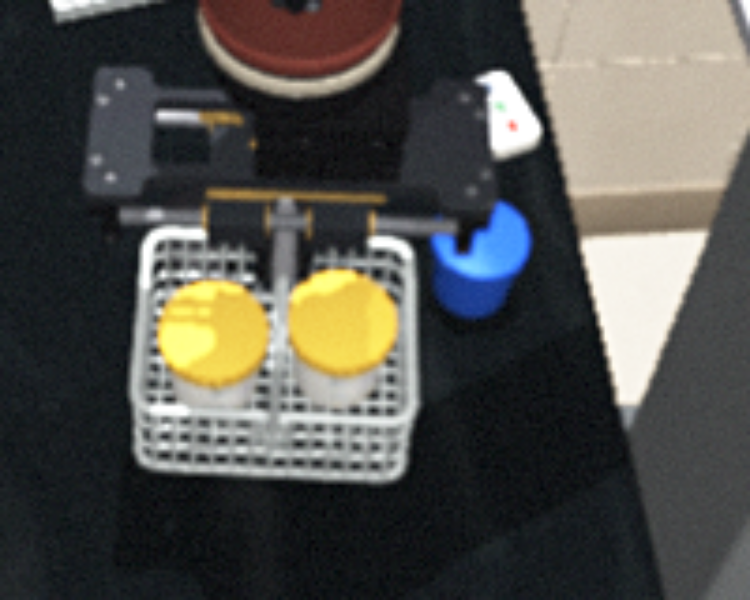

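The basket hangs level with both cups in it. I rotate to the stand's yaw, then go to a staging point in front of the hooks.

```bash
python3 -m creep '[[0,0,-0.05,0,0,0,-1],[0,0,-0.075,0,0,0,-1],[0,0,-0.085,0,0,0,-1],[0,0,-0.085,0,0,0,-1],[0,0,-0.075,0,0,0,-1],[0,0,-0.053,0,0,0,-1],[0,0,0,0,0,0,-1],[0,0,0,0,0,0,-1]]'; python3 - <<'E'
from h import *
th=np.radians(12.8); ex=np.array([np.cos(th),np.sin(th),0])
go(np.array([566.7,-220.5,230])-110*ex,[np.pi,0,np.pi/2+th]); print(manip.sense()['qpos'],manip.sense()['ft_force'])
E
```

```text
time_s: 13.1
ee_pos: [541.6, 227.2, 233.5]
tool_rot: [-3.135, -0.002, 1.792]
ft_force: [0.3, -0.3, -6.7]
finger_gap: 0.125
gripper_force: 29.9
shift [-5.531 -2.299  0.044] |mm| 479.2
turn [-0.008 -0.003 -0.002]
[-0.47300933  0.21322819  0.00293115  1.6228294  -0.00471667  1.3109552
 -0.24724278] [ 0.29338558 -0.31346421 -6.66198066]
```

```bash
python3 -m creep '[[0,0,0,-0.06,-0.025,0,-1],[0,0,0,-0.12,-0.05,0,-1],[0,0,0,-0.18,-0.075,0,-1],[0,0,0,-0.24,-0.1,0,-1],[0,0,0,-0.28,-0.116,0,-1],[0,0,0,-0.3,-0.125,0,-1],[0,0,0,-0.3,-0.125,0,-1],[0,0,0,-0.3,-0.125,0,-1],[0,0,0,-0.3,-0.125,0,-1],[0,0,0,-0.3,-0.125,0,-1],[0,0,0,-0.3,-0.125,0,-1],[0,0,0,-0.3,-0.125,0,-1]]' && python3 -m creep '[[0,0,0,-0.3,-0.125,0,-1],[0,0,0,-0.3,-0.125,0,-1],[0,0,0,-0.3,-0.125,0,-1],[0,0,0,-0.3,-0.125,0,-1],[0,0,0,-0.28,-0.116,0,-1],[0,0,0,-0.25,-0.104,0.01,-1],[0,0,0,-0.22,-0.091,0.01,-1],[0,0,0,-0.2,-0.083,0.01,-1],[0,0,0,-0.16,-0.067,0.01,-1],[0,0,0,-0.12,-0.05,0,-1],[0,0,0,-0.08,-0.033,0,-1],[0,0,0,-0.04,-0.017,0,-1]]' && python3 -m creep '[[0,0,0,0,0,0,-1],[0,0,0,0,0,0,-1],[0,0,0,0,0,0,-1]]'; cat >> h.py <<'E'
th=np.radians(12.8); EX=np.array([np.cos(th),np.sin(th),0]); EY=np.array([-EX[1],EX[0],0]); SO=np.array([566.7,-220.5,0])
def loc(cam,lo,hi,xr=(-200,60)):
    im,X=cloud(cam); d=X-SO; l=np.stack([d@EX,d@EY,X[...,2]],-1)
    return im,l,(l[...,2]>lo)&(l[...,2]<hi)&(l[...,0]>xr[0])&(l[...,0]<xr[1])&(abs(l[...,1])<130)
E
python3 - <<'E'
from h import *
s=manip.sense(); p=s['ee_pos']-SO; print("local",p@EX,p@EY,p[2],s['qpos'])
for c in("top","scene"):
    im,l,m=loc(c,225,250)
    q=l[m]
    for lo in range(-80,80,10):
        k=(q[:,1]>lo)&(q[:,1]<lo+10)
        if k.sum()>2: print(c,lo,k.sum(),np.round(np.median(q[k],0),1))
save(im,"s4.png")
go(SO-2*EX+[0,0,230],[np.pi,0,np.pi/2+th])
E
```

```text
time_s: 14.3
ee_pos: [496.8, -29.6, 234.2]
tool_rot: [-3.137, -0.003, 1.792]
ft_force: [0.2, -0.4, -5.7]
finger_gap: 0.126
gripper_force: 29.9
time_s: 15.5
ee_pos: [459.6, -245.6, 230.8]
tool_rot: [-3.137, -0.003, 1.793]
ft_force: [-0.3, 0.5, -4.7]
finger_gap: 0.127
gripper_force: 29.9
time_s: 15.8
ee_pos: [460.3, -244.1, 230.6]
tool_rot: [-3.136, -0.003, 1.795]
ft_force: [-0.1, 0.0, -6.1]
finger_gap: 0.124
gripper_force: 29.9
local -108.95934641411428 0.5377922420411068 230.64471274544073 [ 0.0222866   0.07164754  0.40191066  1.79742971 -0.02853111  1.28423151
  0.65557476]
top 40 6 [-108.6   46.6  238.8]
top 50 10 [-109.    54.3  236.5]
top 60 4 [-109.    62.8  229.1]
scene -10 15 [-110.    -3.1  243.5]
scene 0 51 [-104.3    8.1  239.7]
scene 10 39 [-107.1   12.6  240.1]
scene 20 9 [-108.9   24.2  238.3]
scene 30 6 [-108.4   35.5  237.1]
scene 40 7 [-108.3   46.8  238.5]
scene 50 9 [-108.8   56.3  234.9]
scene 60 7 [-107.4   62.6  231.9]
shift [-5.000e-03  1.338e+00  1.000e-03] |mm| 107.1
turn [-0.007 -0.004  0.001]
```

View pics/s4.png

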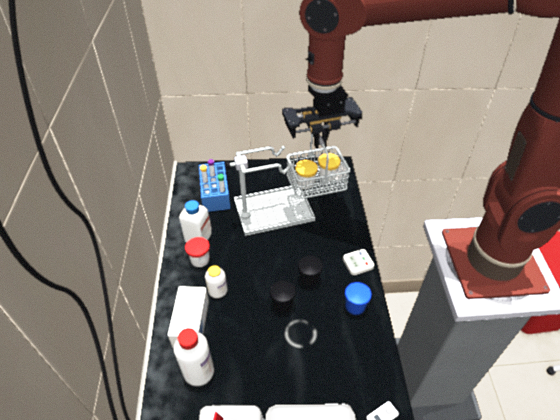

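The scene view shows the basket hanging level at (318,170), in front of the hooks at (265,160), with the cups in it. I check the V profile of the hooks from the first images before moving in.

```bash
python3 - <<'E'
from h import *
L=[]
for n in("top","scene"):
    X=np.load("/tmp/"+n+".npz")["X"]; d=X-SO; l=np.stack([d@EX,d@EY,X[...,2]],-1)
    L.append(l[(l[...,2]>165)&(l[...,2]<216)&(l[...,0]>-30)&(l[...,0]<28)&(abs(l[...,1])<55)&(abs(l[...,1])>20)])
q=np.concatenate(L)
for s in(1,-1):
    k=q[:,1]*s>0; print("y",np.median(q[k,1]), "xmin",np.round(np.sort(q[k,0])[:4],1))
    for a in range(-26,28,4):
        j=k&(q[:,0]>=a)&(q[:,0]<a+4)
        if j.sum(): print(s,a+2,j.sum(),np.round(np.percentile(q[j,2],[10,50,90])))
E
```

```text
y 36.00864062804133 xmin [-23.8 -23.6 -22.9 -22.6]
1 -24 6 [201. 203. 204.]
1 -20 11 [201. 203. 209.]
1 -16 14 [194. 203. 206.]
1 -12 10 [194. 195. 199.]
1 -8 11 [186. 190. 193.]
1 -4 8 [183. 186. 190.]
1 0 12 [179. 184. 186.]
1 4 9 [184. 187. 193.]
1 8 18 [188. 199. 204.]
1 12 17 [194. 204. 210.]
1 16 11 [207. 209. 213.]
1 20 9 [209. 212. 213.]
1 24 8 [208. 211. 213.]
1 28 5 [209. 211. 213.]
y -35.67899381994472 xmin [-23.6 -23.1 -22.8 -22.3]
-1 -24 4 [199. 204. 207.]
-1 -20 11 [202. 204. 206.]
-1 -16 9 [198. 204. 206.]
-1 -12 13 [189. 194. 199.]
-1 -8 11 [187. 190. 193.]
-1 -4 11 [181. 186. 187.]
-1 0 9 [180. 185. 187.]
-1 4 14 [186. 189. 195.]
-1 8 14 [191. 203. 206.]
-1 12 15 [195. 206. 210.]
-1 16 10 [208. 212. 213.]
-1 20 8 [207. 211. 213.]
-1 24 11 [207. 211. 214.]
-1 28 4 [209. 211. 212.]
```

```bash
python3 -m creep '[[0,0,0,0,0.03,0,-1],[0,0,0,0,0.06,0,-1],[0,0,0,0,0.1,0,-1],[0,0,0,0,0.14,0,-1],[0,0,0,0,0.17,0,-1],[0,0,0,0,0.17,0,-1],[0,0,0,0,0.17,0,-1],[0,0,0,0,0.17,0,-1],[0,0,0,0,0.13,0,-1],[0,0,0,0,0.1,0,-1],[0,0,0,0,0.06,0,-1],[0,0,0,0,0.038,0,-1]]' && python3 -m creep '[[0,0,0,0,0,0,-1],[0,0,0,0,0,0,-1],[0,0,0,0,0,0,-1],[0,0,0,0,0,0,-1]]'; cat >> h.py <<'E'
def st():
    s=manip.sense(); p=s['ee_pos']-SO; print("local",np.round([p@EX,p@EY,p[2]],1),"F",np.round(s['ft_force'],1),"T",np.round(s['ft_torque'],2))
def barl(lo,hi):
    for c in("top","scene"):
        im,l,m=loc(c,lo,hi,(-12,12)); q=l[m]
        for a,b in((-62,-44),(44,62)):
            k=(q[:,1]>a)&(q[:,1]<b)
            if k.sum()>2: print(c,a,k.sum(),np.round(np.median(q[k],0),1))
    return im
E
python3 - <<'E'
from h import *
st(); barl(222,250); go(SO-2*EX+[0,0,230],[np.pi,0,np.pi/2+th])
E
```

```text
time_s: 17.1
ee_pos: [564.7, -221.2, 230.0]
tool_rot: [-3.136, -0.003, 1.794]
ft_force: [-0.2, 1.0, -5.7]
finger_gap: 0.127
gripper_force: 29.9
time_s: 17.5
ee_pos: [564.2, -221.3, 230.3]
tool_rot: [-3.137, -0.003, 1.793]
ft_force: [0.2, -0.3, -5.3]
finger_gap: 0.126
gripper_force: 29.9
local [ -2.6  -0.3 230.3] F [ 0.2 -0.3 -5.3] T [-0.1   0.02  0.02]
scene 44 20 [ -1.8  57.4 233.3]
shift [0.002 0.006 0.003] |mm| 0.6
turn [-0.006 -0.004 -0.001]
```

```bash
python3 -m creep '[[0,0,0,0,0,0.05,-1],[0,0,0,0,0,0.08,-1],[0,0,0,0,0,0.08,-1],[0,0,0,0,0,0.08,-1],[0,0,0,0,0,0.06,-1],[0,0,0,0,0,0.04,-1],[0,0,0,0,0,0.03,-1],[0,0,0,0,0,0,-1],[0,0,0,0,0,0,-1]]'; python3 - <<'E'
from h import *
st(); barl(190,215)
E
```

```text
time_s: 18.5
ee_pos: [564.4, -221.1, 196.7]
tool_rot: [-3.137, -0.003, 1.794]
ft_force: [0.0, -1.2, -5.5]
finger_gap: 0.126
gripper_force: 29.9
local [-2.400e+00 -1.000e-01  1.967e+02] F [ 0.  -1.2 -5.5] T [-0.08  0.01 -0.02]
scene 44 15 [ -1.   55.8 202.6]
```

```bash
python3 -m creep '[[0,0,0,0,0,0.02,-1],[0,0,0,0,0,0.02,-1],[0,0,0,0,0,0.02,-1],[0,0,0,0,0,0.015,-1],[0,0,0,0,0,0,-1],[0,0,0,0,0,0,-1]]'; python3 -m creep '[[0,0,0,0,0,0.015,-1],[0,0,0,0,0,0.01,-1],[0,0,0,0,0,0,-1]]'
```

```text
time_s: 19.2
ee_pos: [564.3, -221.1, 190.5]
tool_rot: [-3.136, -0.003, 1.794]
ft_force: [-0.1, 0.6, -5.4]
finger_gap: 0.126
gripper_force: 29.9
time_s: 19.5
ee_pos: [564.2, -221.1, 188.4]
tool_rot: [-3.136, -0.003, 1.794]
ft_force: [0.1, -0.1, -6.2]
finger_gap: 0.122
gripper_force: 29.9
```

```bash
python3 -m creep '[[0,0,0,0,0,0.015,-1],[0,0,0,0,0,0.01,-1],[0,0,0,0,0,0,-1],[0,0,0,0,0,0,-1]]'; python3 -c "
from h import *
st()"
```

```text
time_s: 19.9
ee_pos: [564.2, -221.0, 186.5]
tool_rot: [-3.136, -0.003, 1.794]
ft_force: [-0.3, 0.1, -5.8]
finger_gap: 0.126
gripper_force: 29.9
local [ -2.5   0.  186.5] F [-0.3  0.1 -5.8] T [-0.08  0.05  0.02]
```

```bash
python3 -m creep '[[0,0,0,0,0,0.0125,-1],[0,0,0,0,0,0,-1],[0,0,0,0,0,0,-1]]';python3 -m creep '[[0,0,0,0,0,0.0125,-1],[0,0,0,0,0,0,-1],[0,0,0,0,0,0,-1]]'|grep -E 'ee_pos|ft_f'
```

```text
time_s: 20.2
ee_pos: [564.2, -221.1, 185.5]
tool_rot: [-3.136, -0.003, 1.794]
ft_force: [-1.1, 0.6, -5.5]
finger_gap: 0.127
gripper_force: 29.9
ee_pos: [564.4, -221.1, 184.7]
ft_force: [0.8, 0.4, -4.0]
```

```bash
python3 -m creep '[[0,0,0,0,0,0.0125,-1],[0,0,0,0,0,0,-1],[0,0,0,0,0,0,-1]]'|grep -E 'ee_pos|ft_f'
```

```text
ee_pos: [564.7, -221.1, 183.9]
ft_force: [2.3, 0.2, -3.0]
```

The hooks are starting to take weight, on the front slope of the V. I ease forward and down.

```bash
python3 -m creep '[[0,0,0,0,0.0125,0,-1],[0,0,0,0,0.0125,0.0063,-1],[0,0,0,0,0,0,-1],[0,0,0,0,0,0,-1]]'|grep -E 'ee_pos|ft_f'
```

```text
ee_pos: [565.8, -220.9, 183.1]
ft_force: [-3.2, 0.3, 0.3]
```

```bash
python3 -m creep '[[0,0,0,0,0,0.0125,-1],[0,0,0,0,0,0,-1],[0,0,0,0,0,0,-1]]'|grep -E 'ee_pos|ft_f'; python3 -c "
from h import *
st();barl(175,205)"
```

```text
ee_pos: [565.9, -220.9, 182.8]
ft_force: [-5.3, 0.6, 6.4]
local [ -0.9  -0.2 182.8] F [-5.3  0.6  6.4] T [0.04 1.16 0.12]
scene 44 18 [-1.000e-01  5.460e+01  1.873e+02]
```

```bash
python3 -m creep '[[0,0,0,0,-0.008,-0.009,-1],[0,0,0,0,0,0,-1],[0,0,0,0,0,0,-1]]'|grep -E 'ee_pos|ft_f|tor'; python3 -c "
from h import *
st()"
```

```text
ee_pos: [565.8, -220.9, 183.0]
ft_force: [-1.4, 0.9, 2.4]
local [-1.00e+00 -1.00e-01  1.83e+02] F [-1.4  0.9  2.4] T [-0.12  0.35  0.05]
```

```bash
python3 -m creep '[[0,0,0,0,0,0,-0.6],[0,0,0,0,0,0,-0.5],[0,0,0,0,0,0,-0.4],[0,0,0,0,0,0,-0.2],[0,0,0,0,0,0,0],[0,0,0,0,0,0,0],[0,0,0,0,0,0,0],[0,0,0,0,0,0,0]]'; python3 - <<'E'
from h import *
st(); im=barl(175,205); save(cv2.resize(im[120:240,210:370],(800,600)),"s5.png")
E
```

```text
time_s: 22.7
ee_pos: [565.5, -220.8, 182.7]
tool_rot: [-3.136, -0.003, 1.794]
ft_force: [-0.7, 0.7, 0.4]
finger_gap: 0.498
gripper_force: 0.0
local [ -1.2   0.  182.7] F [-0.7  0.7  0.4] T [-0.1  0.   0. ]
scene 44 20 [ -0.6  54.8 187.4]
```

View pics/s5.png

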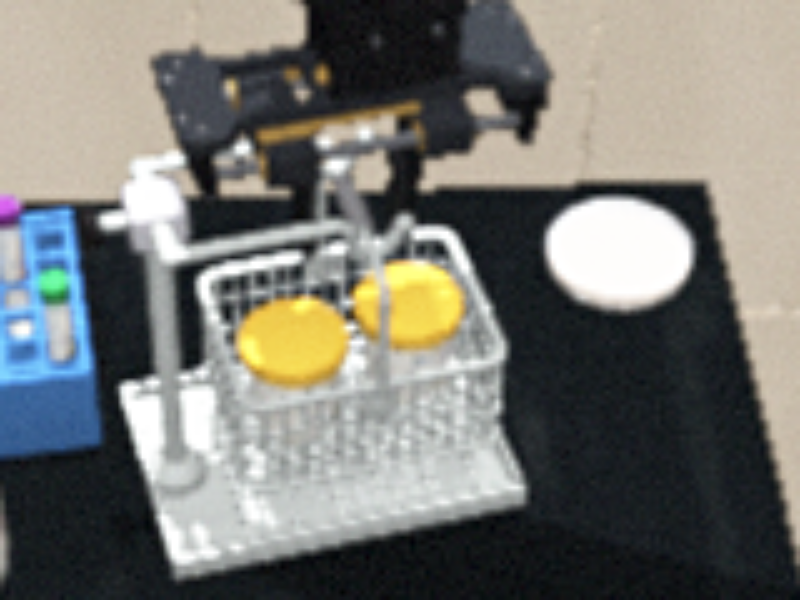

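The basket hangs in the hooks (bail in the V near (375,240)) with both cups in it and the fingers open. I retract straight up.

```bash
python3 -m creep '[[0,0,0,0,0,-0.05,0],[0,0,0,0,0,-0.1,0],[0,0,0,0,0,-0.2,0],[0,0,0,0,0,-0.3,0],[0,0,0,0,0,-0.4,0],[0,0,0,0,0,-0.4,0],[0,0,0,0,0,0,0],[0,0,0,0,0,0,0],[0,0,0,0,0,0,0],[0,0,0,0,0,0,0],[0,0,0,0,0,0,0],[0,0,0,0,0,0,0]]'; python3 - <<'E'
from h import *
st()
def rim(c):
    im,l,_=loc(c,0,1); m=(l[...,2]>85)&(l[...,2]<150)&(abs(l[...,0])<95)&(abs(l[...,1])<70)
    r,g,b=[im[...,i].astype(int) for i in range(3)]
    y=m&(r>140)&(b<110)&(g>110); q=l[y]
    for s in(-1,1):
        k=q[:,0]*s>0; print(c,"cup",s,k.sum(),np.round(np.median(q[k],0),1) if k.sum() else "")
    w=m&~y; q=l[w]
    for a,b2 in((-84,-68),(68,84)):
        k=(q[:,0]>a)&(q[:,0]<b2)&(abs(q[:,1])<50); print(c,"rim",a,k.sum(),np.round(np.percentile(q[k,2],[50,80,95]),1) if k.sum() else "")
    for a,b2 in((-62,-48),(48,62)):
        k=(q[:,1]>a)&(q[:,1]<b2)&(abs(q[:,0])<60)&(q[:,2]<130); print(c,"rimY",a,k.sum(),np.round(np.percentile(q[k,2],[50,80,95]),1) if k.sum() else "")
    return im
im=rim("top"); a=im[165:265,295:380]; im2=rim("scene"); barl(175,205)
save(np.hstack([cv2.resize(a,(390,460)),cv2.resize(im2[140:240,220:310+5],(410,460))]),"f.png")
E
```

```text
time_s: 24.0
ee_pos: [566.0, -220.9, 298.2]
tool_rot: [-3.136, -0.003, 1.794]
ft_force: [-0.6, 0.7, 0.3]
finger_gap: 0.5
gripper_force: 0.0
local [-7.000e-01 -2.000e-01  2.982e+02] F [-0.6  0.7  0.3] T [-0.14  0.06 -0.01]
top cup -1 0 
top cup 1 0 
top rim -84 0 
top rim 68 21 [109.5 111.5 114.6]
top rimY -62 0 
top rimY 48 37 [110.3 112.4 113.9]
scene cup -1 168 [-34.5   7.5 105.8]
scene cup 1 238 [ 36.2  12.8 106.2]
scene rim -84 97 [106.1 110.5 112. ]
scene rim 68 86 [108.8 111.5 113.5]
scene rimY -62 161 [100.3 110.  112.2]
scene rimY 48 202 [105.  110.8 112.8]
scene -62 7 [ -0.9 -49.4 191.2]
scene 44 16 [ -0.6  54.4 187.3]
```

View pics/f.png

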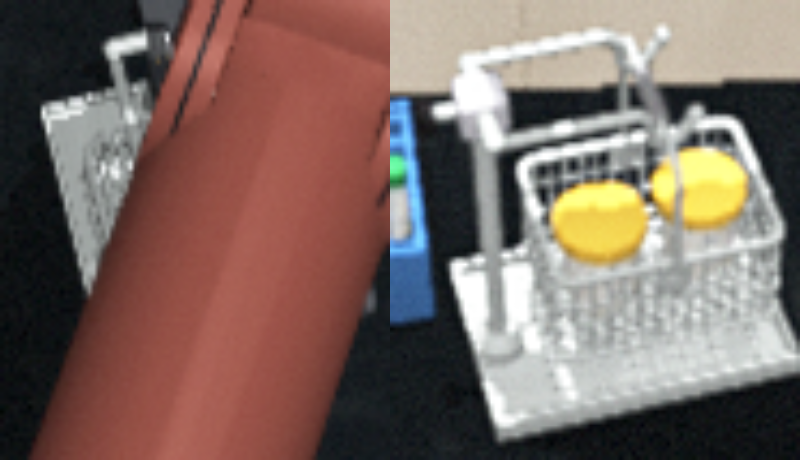

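The bail lies in both hooks at (640,80) and (690,120) of the composite. The rims and cups are level within about 1 mm, and the robot is clear.

```bash
python3 -c "
from workcell import manip
print(manip.job_done())"
```

```text
the job is handed in; nothing more can be done
None
```

The basket hangs by its upright bail in both hooks over the tray, level to about 1 mm, with both cups in it; the gripper is clear and the job is handed in at about 24 s.

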